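# Set the watch timing unit to five and bring the lamp over the movement

### The arm

A 7-joint arm with a two-finger parallel gripper is mounted at the origin on the work surface. World frame = base frame: x ahead of the robot, y to its left, z up, the work surface at z = 0. Lengths are in m, angles in rad, forces in N, time in s.
With the tool pointing down it reaches from about 0.35 to 0.9 m from the base axis. Payload 7.2 kg.
Tool frame: the origin (TCP) lies midway between the tips of the shut fingers; the grasp point (between the pads) lies 19 mm behind it; z points along the fingers, y is the line along which they close (so a half turn about z gives the same grasp; the last joint's range is limited). The gripper opens to 88 mm and grips with 3 to 60 N. Pads are 20 mm wide; open, the fingers measure 115 mm over their backs; the gripper's body (75 mm by 178 mm) begins 61 mm behind the grasp point.
Start: joints at [-1.185, 0.411, -0.013, 1.596, 0.006, 1.134, -0.082], TCP at [0.274, 0.562, 0.223] pointing down, gripper open.
Joint ranges: [-2.95, 2.95], [-0.29, 1.99], [-1.47, 1.44], [0.14, 2.54], [-1.03, 4.17], [0.13, 1.85], [-2.86, 2.86]. Speed limits (rad/s): [2.39, 2.39, 3.01, 3.01, 3.14, 3.14, 3.14].

### API

Orientations are given as a unit quaternion [w, x, y, z].
In Python, from cell import sensors, optics, job, nets gives the robot as it stands.
- The arm moves only by the tool jog_arm, never from a script. Its argument "series" is a list that holds one entry, the list of rows, each a list of 5 numbers: the closure, from -1 (fully open) to 1 (shut), then the shift along the tool's x, y, z in m, then the turn about the tool's z in degrees. In form: [[[hand, x, y, z, turn], ...]]. A call has 1 to 10 rows; each row shifts and turns the commanded pose from where the row before left it, along the tool's axes as they then stand; what a row does not reach is not made up. A row lasts 1/10 s, in which the tool goes at most 50 mm and 8.59 degrees, less where a joint would pass 70% of its speed; a pose out of reach is approached as far as the arm can. A call with a gripper value outside its range is refused whole. The fingers move at their own pace and stop on an object; "grip_force" is the grip in N (left out, the last holds). Time passes only in rows, so rows that do not move let the fingers close. It gives the time, the measured TCP pose, the force, the opening and the grip force at its end, in the units of the state.
- sensors.read_state(): the state, without advancing time (a new reading comes with each control period).
- optics.camera(name): name is "scene" or "side" or "wrist"; returns a dict with "img" (420x560x3 uint8, red, green, blue), "z_map" (420x560 float32, m along the optical axis (not along the pixel's ray), 0 where there is no reading), "K" (3x3 intrinsics, pixels), "rvec" (rotation vector, rad) and "tvec" (3), from world to camera coordinates, as OpenCV has them. Camera axes: x right, y down, z forward; pixel columns grow to the right and rows downward; lengths in m; the calibration is good to about 2 mm. A picture is of the moment at which its call begins.
- job.hand_in(): hands the job in; it is judged then, once.
Trained networks look in a picture, given as the dict that the camera call returned (one of the last four; its "shot" number tells which), for a name from the list of things; names that differ only in an ending like _2 or _b are one class to them, and where a whole thing is asked for, a point or a joint stands for the part that bears it (a point fixed in the world has none). Each returns a list of dicts, best first, with "conf" (0 to 1); they miss things now and then, are a little off and sometimes report something else, mostly with a low value. They report only what shows in the picture. A call takes as long as a camera call.
- nets.recognise(name, picture): "uv" ([column, row] in pixels, amid what is visible of it).
- nets.trace(name, picture): "pixels" (420x560 bool, what is visible of it) and "uv" ([column, row] in pixels, amid what is visible of it).
The state is a dict: "clock": time; "joints": joint angles; "qvel": joint speeds; "joint_torque": joint torques, N m; "tool_pos": TCP position; "tcp_rot": TCP orientation; "force": force on the tool from outside, world axes, zero at the start; "wrist_torque": the same for the moment, N m; "opening": finger opening in m; "grasp_force": force on a finger pad.
Only numpy, scipy, OpenCV 4.12 (cv2) and the standard library are available. Lean on these libraries where they do the work, as an engineer would, in place of code of your own. Each camera call takes 0.05 s, during which the arm holds its last target. There are 200 camera calls.

### The job

Get the bench ready to time the watch movement: roll the timing unit's thumbwheel up, top moving away from the robot, until the green facet with five dots rests on top at the red pointer, without running past it or forcing the wheel. Swing the bench lamp (it has a red handle on its head) until the head hangs centred over the movement in the holder, and leave both there, with everything else on the bench undisturbed.

Things in the scene. Friction and masses are not known exactly. Their poses are not given: they have to be found in the camera images.
- unit: Watch timing unit, grey box fixed on the bench, 190 (x) x 180 (y) x 100 mm high; origin under its centre, x away from the robot side, y left, z up. A thumbwheel with a level axle along the unit's y stands out of its top: ridged rim on the right, digit drum on the left. A red pointer, 133 mm high over the bench, stands at unit x 0, y 53 mm beside the drum.
- wheel_axle (a point): On the axle, mid-rim: unit (0, -25, 75) mm, axes as the unit's. The black rim (unit y -45 to -5) has ten orange ridges along the axle, 36 degrees apart, 7 mm thick, from radius 46 to 62 mm (tops pass 137 mm over the bench). Ridges are not in register with the digits: their phase varies from unit to unit, must be seen or felt, and stays fixed to the wheel.
- drum_mid (a point): On the same axle, middle of the digit drum: unit (0, 22, 75) mm, axes as the unit's. The drum (unit y 2 to 42 mm, radius 52 mm) has ten facets bearing 0 to 9 dots; facet five is green with white dots, the others white with black dots.
- digits (a joint): Thumbwheel angle, rad: 0 with the blank facet on top, +0.628 per dot, 3.142 with the green five on top. Grows as the top moves along unit +x. A sprung click stop holds each digit: about 3 to 8 N at the ridges pushes it off; half way (0.314 rad) it snaps on to the next by itself, before that it springs back. Starts at 2 or 3; ends stop it at 0 and 9.
- lamp_arm (a joint): Swing of the bench lamp's arm in rad about its upright post, counterclockwise from above; 0 with the arm along the lamp base's +y. The joint is stiff (about 0.5 N m, some 2 N at the handle) and stays where it is left. Free to turn from -0.5 to 1.5.
- lamp: Foot and post of the bench lamp, fixed: round dark foot 110 mm across, post 22 mm thick. Origin under the foot's centre, on the swing axis. The arm, 205 mm over the bench, carries a grey lamp head 170 mm long by 65 mm wide by 24 mm thick whose middle is 260 mm from the post.
- lamp_grip (a point): On the red upright handle on top of the lamp head, above the head's middle, 260 mm from the post axis and 250 mm over the bench. The handle is a fin 12 mm thick (point x, the swing direction), 50 mm long (point y, along the arm, away from the post); its top is 267 mm and its foot 217 mm over the bench. Axes turn with the arm, z up.
- holder_mid (a point): Top of the round steel movement clamped between brass jaws in the movement holder (fixed; dark round base 84 mm across), 54 mm over the bench, centre of the movement. It lies on the arc under the lamp head, to within about 8 mm.
- driver_stand: Grey round stand with upright screwdrivers, 84 mm across, 112 mm high, loose; leave alone. Origin under its centre.
- blower: Blue rubber dust blower, 66 mm across, 115 mm high, standing loose; leave alone. Origin under its centre.
- solvent_jar: Amber jar, 56 mm across, 75 mm high, loose; leave alone. Origin under its centre.
- parts_tray: White divided parts tray, 120 by 160 by 22 mm, loose; leave alone. Origin under its centre.
- screwdriver: Red-handled screwdriver, 150 mm, lying loose; leave alone.
- brush: Green-handled brush, 150 mm, lying loose; leave alone.
- loupe: Black loupe tube, 36 mm across, 30 mm high, loose; leave alone. Origin under its centre.

How it is judged:
By the outcome, as a careful person would: the job done as asked, in the order asked, and still so for the second after the job is handed in, with the robot touching nothing.
It also fails if it takes over 72 s, if anything falls off the work surface, if the arm or the gripper's body presses on something with over 40 N, if the wrist force passes 120 N, or if a joint passes its speed limit or range.

## Working session

There is one attempt and no reset: what is moved stays moved. The work goes in short steps, Python scripts to look and compute and a tool call to move; the robot and the scene stay as the last step left them, time stands still between calls to the robot, and variables do not carry over. Pictures are saved under pics/ and viewed, at most 10 in all, crops included, and the job is handed in when it is done.

Besides the shell and the picture viewer there is one more tool, called after "Emit:" in YAML: its name, and indented under it one key for each argument. jog_arm: Moves the arm, as the interface text tells. Its arguments: {"type":"object","properties":{"series":{"type":"array","items":{"type":"array","items":{"type":"array","items":{"type":"number"}}}},"grip_force":{"type":"number"}},"required":["series"]}

```bash
mkdir -p pics
cat > h.py <<'E'
import numpy as np, cv2
from scipy.spatial.transform import Rotation as R
from cell import sensors, optics, job, nets
def cam(n):
    p=optics.camera(n); return p
def world(p,u,v,z=None):
    """array u,v -> world points by depth"""
    u=np.asarray(u,float);v=np.asarray(v,float);K=p["K"]
    d=p["z_map"][v.astype(int),u.astype(int)] if z is None else z
    c=np.stack([(u-K[0,2])/K[0,0]*d,(v-K[1,2])/K[1,1]*d,d],-1)
    Rm=cv2.Rodrigues(np.asarray(p["rvec"],float))[0]
    return (c-np.ravel(p["tvec"]))@Rm
def proj(p,X):
    return cv2.projectPoints(np.atleast_2d(np.asarray(X,float)),np.asarray(p["rvec"],float),np.asarray(p["tvec"],float),p["K"],None)[0][:,0]
def save(p,n,crop=None,s=1):
    im=p["img"]
    if crop: im=im[crop[1]:crop[3],crop[0]:crop[2]]
    im=cv2.resize(im,None,fx=s,fy=s,interpolation=cv2.INTER_CUBIC)
    cv2.imwrite("pics/"+n,im[...,::-1])
def pts(p,name):
    r=nets.trace(name,p)
    if not r: return None
    m=r[0]["pixels"]&(p["z_map"]>0); v,u=np.nonzero(m)
    return r[0]["conf"],r[0]["uv"],world(p,u,v)
E
python3 - <<'E'
from h import *
np.set_printoptions(precision=3,suppress=True)
s=sensors.read_state(); print(s["tool_pos"],s["tcp_rot"],s["clock"])
ims=[]
for c in("scene","side"):
    p=cam(c); ims.append(p["img"]); save(p,c+"0.png",s=1.4)
    for n in "unit digits lamp lamp_arm lamp_grip holder_mid driver_stand blower solvent_jar parts_tray screwdriver brush loupe".split():
        q=pts(p,n)
        if q is None: print(c,n,None); continue
        w=q[2]; print(c,n,round(q[0],2),np.array(q[1]),len(w),"med",np.median(w,0),"lo",np.percentile(w,3,axis=0),"hi",np.percentile(w,97,axis=0))
E
```

```text
[0.274 0.561 0.222] [-0.     0.225  0.974 -0.001] 0.0
scene unit 0.9 [322.8 240.1] 5078 med [0.57  0.172 0.099] lo [0.45  0.076 0.027] hi [0.644 0.264 0.127]
scene digits 0.83 [324.7 227. ] 890 med [0.543 0.17  0.119] lo [0.492 0.127 0.101] hi [0.581 0.211 0.134]
scene lamp 0.83 [142.9 189. ] 3777 med [ 0.529 -0.327  0.211] lo [ 0.357 -0.428  0.008] hi [ 0.645 -0.144  0.252]
scene lamp_arm 0.92 [178.8 165. ] 2363 med [ 0.452 -0.232  0.215] lo [ 0.354 -0.392  0.198] hi [ 0.615 -0.136  0.261]
scene lamp_grip 0.89 [175.4 164.3] 2536 med [ 0.451 -0.237  0.215] lo [ 0.338 -0.398  0.001] hi [ 0.615 -0.137  0.26 ]
scene holder_mid 0.64 [315.1 313.2] 626 med [0.76  0.162 0.067] lo [0.726 0.135 0.001] hi [0.774 0.187 0.078]
scene driver_stand 0.93 [258.7 314.7] 977 med [0.771 0.026 0.035] lo [ 0.731 -0.011  0.005] hi [0.799 0.06  0.111]
scene blower 0.85 [242.7 203.2] 477 med [ 0.443 -0.072  0.057] lo [ 0.415 -0.103  0.011] hi [ 0.458 -0.047  0.092]
scene solvent_jar 0.67 [321.5 239.9] 5112 med [0.57  0.171 0.099] lo [0.447 0.076 0.025] hi [0.644 0.262 0.127]
scene parts_tray 0.87 [433.8 291.
[... 1074 characters left out ...]
83  0.056]
side driver_stand 0.8 [344.5 226. ] 554 med [0.753 0.007 0.034] lo [ 0.721 -0.02  -0.001] hi [0.815 0.113 0.109]
side blower 0.65 [269.  282.1] 230 med [ 0.411 -0.104  0.039] lo [ 0.394 -0.112  0.006] hi [ 0.446 -0.082  0.061]
side solvent_jar 0.63 [318.2 204.4] 337 med [0.738 0.144 0.045] lo [ 0.719  0.13  -0.001] hi [0.784 0.194 0.076]
side parts_tray 0.62 [260.7 177.7] 770 med [0.636 0.464 0.008] lo [ 0.571  0.375 -0.001] hi [0.7   0.547 0.022]
side screwdriver None
side brush 0.69 [208.1 193.3] 191 med [0.414 0.46  0.016] lo [0.348 0.424 0.009] hi [0.461 0.502 0.021]
side loupe 0.37 [380.5 276.9] 50 med [ 0.746 -0.239  0.027] lo [ 0.723 -0.253  0.012] hi [ 0.755 -0.233  0.034]
```

View pics/scene0.png

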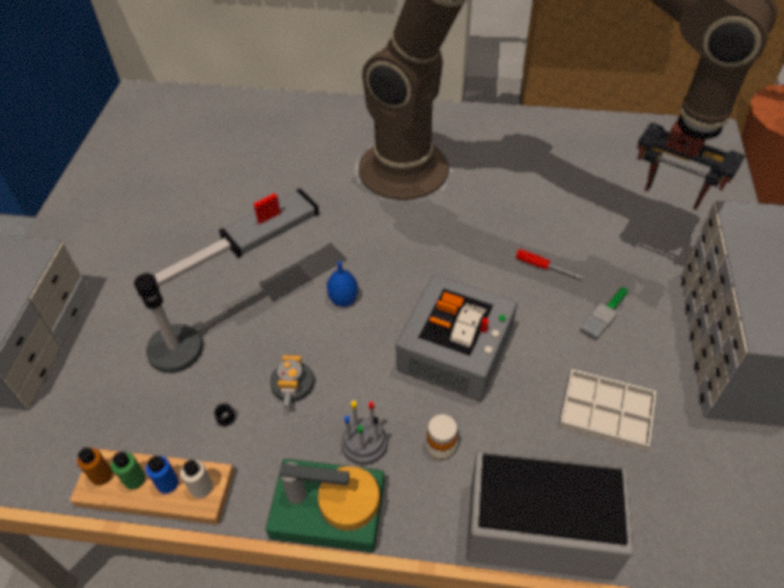

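View pics/side0.png

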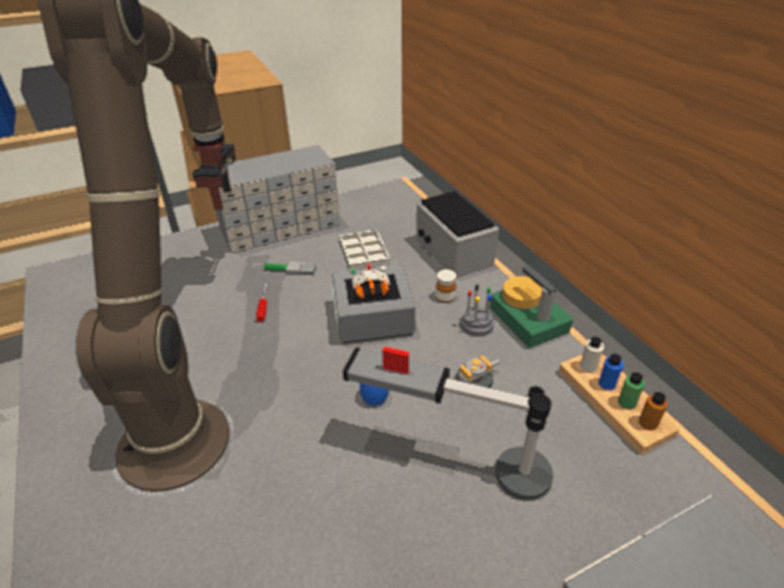

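Scene view (at 1.4×): the unit is at (458,335), with its orange ridges on the left and the white drum on the right. The lamp post is at (165,320), the red handle at (267,207), the holder at (291,375) and the blower at (342,285). The side view agrees with this. The scene camera's holder hit was actually the jar, so I'll reject it.

```bash
cat > m.py <<'E'
from h import *
np.set_printoptions(precision=4,suppress=True)
for c in("scene","side"):
    p=cam(c); V,U=np.mgrid[:420,:560]; W=world(p,U,V); im=p["img"].astype(int)
    x,y,z=W[...,0],W[...,1],W[...,2]; r,g,b=im[...,0],im[...,1],im[...,2]
    m=nets.trace("unit",p)[0]["pixels"]; t=m&(abs(z-.1)<.006)
    t&=(x>.42)&(x<.68)&(y>.04)&(y<.3)
    rc=cv2.minAreaRect((W[t][:,:2]*1000).astype(np.float32)); print(c,"unit top",rc)
    t=(r>130)&(g<60)&(b<60)&(z>.215)&(z<.28)&(y<0)
    w=W[t]; rc=cv2.minAreaRect((w[:,:2]*1000).astype(np.float32)); print("handle",t.sum(),w.mean(0),rc)
    # post cap: top (z>0.2) near lamp, dark
    near=np.hypot(x-.63,y+.36)<.12
    for lo,hi in((.05,.19),(.2,.3),(.004,.03)):
        t=near&(z>lo)&(z<hi); w=W[t]; 
        if len(w): print("post",lo,len(w),w.mean(0),np.percentile(w,2,axis=0),np.percentile(w,98,axis=0),cv2.minEnclosingCircle((w[:,:2]*1000).astype(np.float32)))
    t=(abs(z-.2145)<.008)&(y<0)&(np.hypot(x-.45,y+.25)<.25); print("head",cv2.minAreaRect((W[t][:,:2]*1000).astype(np.float32)))
    for h in nets.recognise("holder_mid",p)[:3]:
        u,v=np.round(h["uv"]).astype(int); print("holder",h["conf"],h["uv"],W[v,u])
    t=(np.hypot(x-.64,y+.15)<.08); 
    for lo,hi in((.003,.025),(.045,.07)):
        w=W[t&(z>lo)&(z<hi)]; print("hold",lo,len(w),w.mean(0),cv2.minAreaRect((w[:,:2]*1000).astype(np.float32)),cv2.minEnclosingCircle((w[:,:2]*1000).astype(np.float32)))
    if c=="scene":
        a=cv2.resize(p["img"][185:285,270:380],None,fx=4,fy=4,interpolation=2); b=cv2.resize(p["img"][235:305,180:250],(400,400),interpolation=2)
        cv2.imwrite("pics/crop1.png",np.hstack([a,b])[...,::-1][:, :800] if a.shape[1]+400<=800 else cv2.resize(np.hstack([a,b]),(800,381))[...,::-1])
E
python3 m.py
```

```text
scene unit top ((535.062255859375, 171.46035766601562), (179.3843994140625, 194.0009002685547), 73.29666137695312)
handle 56 [ 0.4187 -0.207   0.2646] ((417.8383483886719, -207.0277557373047), (10.528585433959961, 45.86970138549805), 46.30229187011719)
post 0.05 326 [ 0.6084 -0.3844  0.1283] [ 0.5956 -0.3991  0.0548] [ 0.6177 -0.3728  0.1816] ((603.9931640625, -388.1501770019531), 17.917909622192383)
post 0.2 578 [ 0.5771 -0.3594  0.2141] [ 0.525  -0.4042  0.2018] [ 0.6205 -0.306   0.2248] ((571.3594970703125, -351.52886962890625), 68.09867095947266)
post 0.004 1073 [ 0.613  -0.381   0.0186] [ 0.5509 -0.4397  0.0042] [ 0.6999 -0.299   0.026 ] ((629.8160400390625, -360.4862060546875), 119.54800415039062)
head ((482.4521789550781, -271.4776611328125), (71.54393005371094, 375.0302734375), 45.517398834228516)
holder 0.74 [208.5, 271.3] [ 0.6722 -0.1262  0.0534]
hold 0.003 460 [ 0.656  -0.1357  0.0154] ((643.4171142578125, -148.97328186035156), (151.07156372070312, 149.8576202392578), 54.36433792114258) ((639.8922729492188, -149.4005889892578), 79.71836853027344)
hold 0.045 322 [ 0.652  -
[... 755 characters left out ...]
.5942 -0.399   0.0199] [ 0.5477 -0.4458  0.0044] [ 0.6514 -0.3413  0.0257] ((630.5191040039062, -359.8458251953125), 119.34750366210938)
head ((482.4580383300781, -275.0807189941406), (68.55181884765625, 372.65350341796875), 45.71278381347656)
holder 0.49 [300.1, 276.7] [ 0.4339 -0.27    0.219 ]
hold 0.003 162 [ 0.6494 -0.1586  0.0186] ((640.93505859375, -160.17037963867188), (135.92665100097656, 114.05659484863281), 40.11083984375) ((633.6265869140625, -148.15139770507812), 73.11103820800781)
hold 0.045 216 [ 0.6486 -0.1414  0.052 ] ((650.1375732421875, -139.3623809814453), (67.15398406982422, 47.535831451416016), 5.097659587860107) ((650.16259765625, -139.9593505859375), 35.98015594482422)
```

View pics/crop1.png

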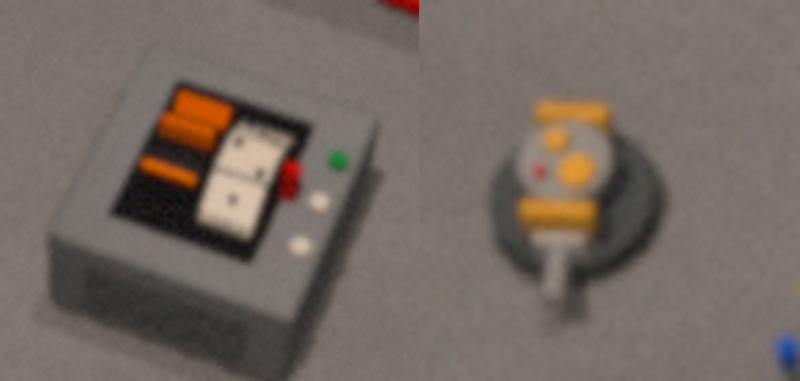

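The crop shows a 2-dot facet level with the red pointer, with 1 dot towards +x, so I expect three clicks. The unit is at about (0.535, 0.170) with yaw −16.7°. The post is at (0.602, −0.391) and the movement at (0.651, −0.137), 258 mm from the post, which fits. Next I'll move above the wheel.

Emit:
jog_arm:
  series:
    - [[1, 0, 0, -0.015, -4.65], [1, 0, 0, -0.015, -4.65], [1, -0.033, -0.0325, 0, 0], [1, -0.033, -0.0325, 0, 0], [1, -0.033, -0.0325, 0, 0], [1, -0.033, -0.0325, 0, 0], [1, -0.033, -0.0325, 0, 0], [1, -0.033, -0.0325, 0, 0], [1, -0.033, -0.0325, 0, 0], [1, -0.033, -0.0325, 0, 0]]
  grip_force: 10

```text
clock: 2.7
tool_pos: [0.4528, 0.2351, 0.253]
tcp_rot: [0.0, 0.145, 0.989, 0.0]
force: [-0.1, -0.1, -0.6]
opening: 0.0111
grasp_force: 0.0
```

Emit:
jog_arm:
  series:
    - [[1, -0.033, -0.0325, 0, 0], [1, -0.033, -0.0325, 0, 0], [1, 0, 0, 0, 0], [1, 0, 0, 0, 0]]

```text
clock: 3.1
tool_pos: [0.497, 0.1548, 0.2527]
tcp_rot: [-0.0, 0.147, 0.989, 0.0]
force: [0.6, 1.2, -0.4]
opening: 0.0004
grasp_force: 0.0
```

```bash
cat > w.py <<'E'
from h import *
import sys
np.set_printoptions(precision=4,suppress=True)
s=sensors.read_state(); yaw=np.radians(-16.6); O=np.array([.535,.170,0])
M=np.array([[np.cos(yaw),-np.sin(yaw),0],[np.sin(yaw),np.cos(yaw),0],[0,0,1]])
print("clock",s["clock"],"tcp",s["tool_pos"],"unit frame mm",1000*(s["tool_pos"]-O)@M,"toolx deg",np.degrees(np.arctan2(*R.from_quat(np.roll(s["tcp_rot"],-1)).as_matrix()[[1,0],0])),"F",s["force"],s["opening"])
for c in sys.argv[2:]:
    p=cam(c); V,U=np.mgrid[:420,:560]; W=(world(p,U,V)-O)@M*1000; im=p["img"].astype(int)
    x,y,z=W[...,0],W[...,1],W[...,2]; r,g,b=[im[...,i] for i in range(3)]
    k=(r>120)&(g>40)&(g<.65*r)&(b<.35*r)&(abs(x)<75)&(y>-60)&(y<5)&(z>95)&(z<145)
    rho=np.hypot(x,z-75); ph=np.degrees(np.arctan2(x,z-75))
    k&=(rho>56)&(rho<66)   # ridge tops
    n,l=cv2.connectedComponents(k.astype(np.uint8))
    for i in range(1,n):
        q=l==i
        if q.sum()>8: print(c,"ridge phi",np.percentile(ph[q],[5,50,95]),"r",np.median(rho[q]),"y",np.percentile(y[q],[3,97]),q.sum())
    if c=="wrist":
        t=(abs(z-100)<5)&(abs(x)<130)&(abs(y)<130); print("top rect in unit frame",cv2.minAreaRect(W[t][:,:2].astype(np.float32)))
    k=(g>1.25*r)&(g>1.15*b)&(abs(x)<70)&(y>0)&(y<44)&(z>95); print(c,"green",k.sum(), np.median(ph[k]) if k.any() else None)
    if c==sys.argv[2] and sys.argv[1]!="-": save(p,sys.argv[1],s=1.4)
E
python3 w.py wr1.png wrist scene side
```

```text
clock 3.1 tcp [0.497  0.1548 0.2527] unit frame mm [-32.1204 -25.4061 252.6947] toolx deg 163.14640869993383 F [ 0.571   1.2276 -0.4112] 0.00037679010585340986
wrist ridge phi [-42.8786 -39.3306 -37.5765] r 61.201100116382925 y [-42.2928  -5.7053] 437
wrist ridge phi [-7.9227 -5.4365 -2.296 ] r 60.64512693435451 y [-42.2565  -5.3288] 401
wrist ridge phi [27.5548 29.2074 32.045 ] r 59.71116647064228 y [-5.9144 -4.8419] 14
top rect in unit frame ((-1.5987777709960938, 0.93658447265625), (188.0110626220703, 178.3517303466797), 0.05759456753730774)
wrist green 2 -21.21134339438164
scene ridge phi [-41.8992 -38.8196 -34.5107] r 60.015523475361974 y [-42.0286  -5.3284] 42
scene ridge phi [-9.0005 -3.7052 -0.1316] r 59.89121631291487 y [-40.9497  -4.9545] 42
scene ridge phi [27.8529 30.9839 34.0656] r 60.95514491909115 y [-41.3188  -5.0008] 37
scene green 5 -2.863502004213512
side ridge phi [-6.7581 -3.9058 -1.4099] r 60.96216897774175 y [-47.8642 -14.4512] 13
side ridge phi [27.3148 30.3054 33.7813] r 59.317788556320075 y [-48.7216 -15.7369] 15
side ridge phi [-41.2272 -38.4404 -36.1991] r 60.91999951024836 y [-45.5216 -11.7394] 15
side green 0 None
```

View pics/wr1.png

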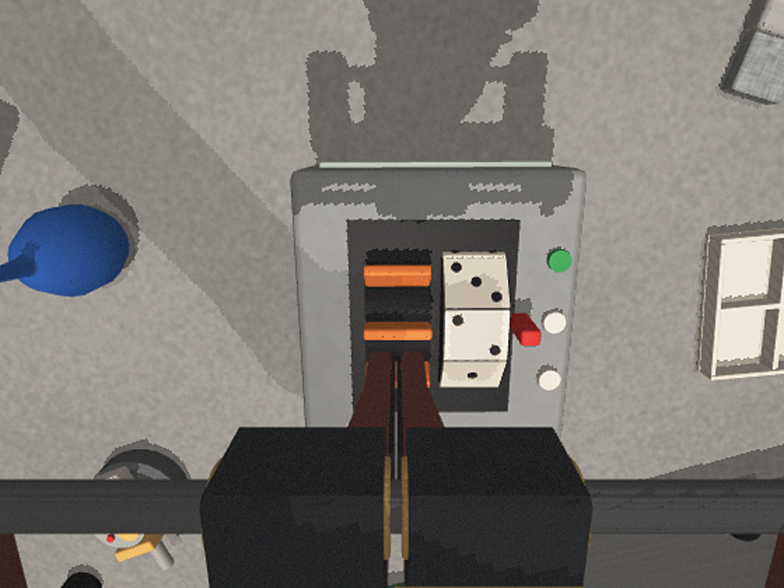

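The wrist view shows two dots at the pointer, with ridges at about −5°, −40° and +30°. I'll lower the shut fingers behind the −5° ridge, into the gap centred at unit x ≈ −23.5 mm.

Emit:
jog_arm:
  series:
    - [[1, -0.0086, 0, 0, 0], [1, 0, 0, 0.03, 0], [1, 0, 0, 0.03, 0], [1, 0, 0, 0.03, 0], [1, 0, 0, 0.015, 0], [1, 0, 0, 0.01, 0], [1, 0, 0, 0.01, 0], [1, 0, 0, 0.0035, 0], [1, 0, 0, 0, 0]]

```text
clock: 4.15
tool_pos: [0.505, 0.1533, 0.1241]
tcp_rot: [-0.0, 0.145, 0.989, -0.0]
force: [0.8, -0.3, -0.3]
opening: 0.0006
grasp_force: 0.0
```

```bash
python3 w.py - scene side
```

```text
clock 4.15 tcp [0.505  0.1533 0.1241] unit frame mm [-23.9691 -24.5665 124.1135] toolx deg 163.31327855055903 F [ 0.7625 -0.3424 -0.2678] 0.0006072756808520585
scene ridge phi [-9.1822 -3.9915 -0.6221] r 60.03279421639689 y [-41.159   -7.1586] 41
scene ridge phi [27.7433 31.1917 33.6838] r 60.70726304509103 y [-41.2999  -4.2648] 37
scene green 2 0.6127094963478237
side ridge phi [-6.7847 -3.9339 -1.5087] r 61.21798057064046 y [-44.9528 -20.0338] 12
side ridge phi [28.2314 30.3742 34.6316] r 60.4207506898936 y [-45.572  -15.1359] 14
side ridge phi [-41.7516 -38.4371 -36.2264] r 60.131864731797464 y [-44.1651 -15.9978] 12
side green 0 None
```

No contact yet. Now the first stroke, about 37 mm in 4 mm steps.

Emit:
jog_arm:
  series:
    - [[1, -0.004, 0, 0, 0], [1, -0.004, 0, 0, 0], [1, -0.004, 0, 0, 0], [1, -0.004, 0, 0, 0], [1, -0.004, 0, 0, 0]]

```text
clock: 4.75
tool_pos: [0.5245, 0.1475, 0.1242]
tcp_rot: [0.0, 0.145, 0.989, 0.0]
force: [-2.2, 1.2, -1.4]
opening: 0.0006
grasp_force: 0.6
```

Emit:
jog_arm:
  series:
    - [[1, -0.004, 0, 0, 0], [1, -0.004, 0, 0, 0], [1, -0.004, 0, 0, 0], [1, -0.004, 0, 0, 0], [1, 0, 0, 0, 0]]

```text
clock: 5.25
tool_pos: [0.5396, 0.1425, 0.1239]
tcp_rot: [-0.0, 0.145, 0.989, -0.0]
force: [0.3, -0.1, 0.2]
opening: 0.0002
grasp_force: 0.0
```

```bash
python3 w.py - scene side
```

```text
clock 5.25 tcp [0.5396 0.1425 0.1239] unit frame mm [ 12.2156 -25.0398 123.8928] toolx deg 163.27312902824673 F [ 0.3495 -0.1151  0.2085] 0.00023498668347843505
scene ridge phi [28.3013 31.2876 34.1434] r 59.50740932936027 y [-41.8217 -23.8624] 20
scene ridge phi [27.5613 31.0372 34.0225] r 59.499756293316196 y [-19.0649  -6.1918] 15
scene green 3 7.885203450135646
side ridge phi [21.502  29.297  33.1044] r 61.186857811661596 y [-45.8802 -10.3121] 16
side ridge phi [-41.9293 -39.0584 -36.4299] r 61.03489239023715 y [-46.8526 -11.1115] 14
side green 6 -62.24852447884243
```

Emit:
jog_arm:
  series:
    - [[1, 0, 0, -0.015, 0], [1, 0, 0, -0.03, 0], [1, 0.036, 0, -0.03, 0], [1, 0, 0, 0, 0]]

```text
clock: 5.75
tool_pos: [0.5035, 0.1553, 0.2024]
tcp_rot: [0.001, 0.144, 0.99, 0.002]
force: [-0.1, 0.7, 0.9]
opening: 0.0007
grasp_force: 0.0
```

```bash
python3 w.py wr2.png wrist
```

```text
clock 5.75 tcp [0.5035 0.1553 0.2024] unit frame mm [-25.9398 -23.1089 202.4119] toolx deg 163.44081999823754 F [-0.0804  0.7032  0.8526] 0.0006515184876981211
wrist ridge phi [-43.4428 -39.8663 -37.6622] r 61.24154398167451 y [-42.3583  -5.7237] 633
wrist ridge phi [-8.6539 -7.8111 -3.4044] r 59.87971355194996 y [-26.2469 -15.0321] 58
wrist ridge phi [-8.4722 -6.1869 -2.6607] r 60.532625715211495 y [-43.4363 -34.1635] 132
wrist ridge phi [-8.4497 -7.2456 -2.5865] r 60.05885409723952 y [-11.1872  -4.4832] 66
top rect in unit frame ((-3.85125732421875, 0.8570022583007812), (183.5295867919922, 178.2168426513672), 0.06891360133886337)
wrist green 284 -57.6424266427262
```

View pics/wr2.png

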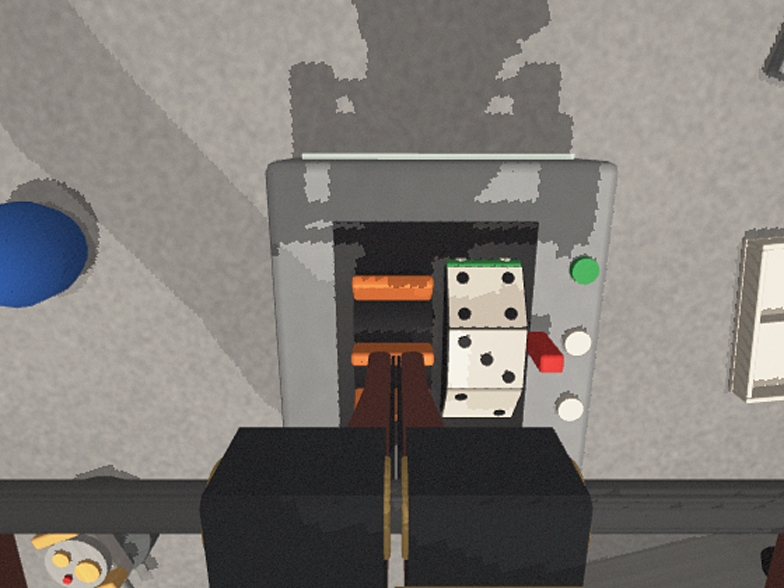

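Three dots are now at the pointer, and the green facet is at the back edge. On to the second stroke, same as the first.

Emit:
jog_arm:
  series:
    - [[1, 0, 0, 0.03, 0], [1, 0, 0, 0.02, 0], [1, 0, 0, 0.015, 0], [1, 0, 0, 0.01, 0], [1, 0, 0, 0, 0], [1, -0.004, 0, 0, 0], [1, -0.004, 0, 0, 0], [1, -0.004, 0, 0, 0]]

```text
clock: 6.6
tool_pos: [0.5158, 0.1498, 0.1244]
tcp_rot: [-0.001, 0.145, 0.989, -0.0]
force: [-5.2, 1.3, 1.7]
opening: 0.0004
grasp_force: 2.4
```

Emit:
jog_arm:
  series:
    - [[1, -0.004, 0, 0, 0], [1, -0.004, 0, 0, 0], [1, -0.004, 0, 0, 0], [1, -0.004, 0, 0, 0], [1, -0.004, 0, 0, 0], [1, -0.004, 0, 0, 0], [1, 0, 0, 0, 0]]

```text
clock: 7.3
tool_pos: [0.5396, 0.1426, 0.124]
tcp_rot: [-0.0, 0.145, 0.989, -0.0]
force: [0.4, -0.6, 0.6]
opening: 0.0007
grasp_force: 0.0
```

Emit:
jog_arm:
  series:
    - [[1, 0, 0, -0.015, 0], [1, 0, 0, -0.03, 0], [1, 0.036, 0, -0.03, 0], [1, 0, 0, 0, 0], [1, 0, 0, 0, 0]]

```text
clock: 7.8
tool_pos: [0.5047, 0.1537, 0.1997]
tcp_rot: [0.0, 0.144, 0.99, 0.001]
force: [0.2, 0.4, -0.7]
opening: 0.0006
grasp_force: 0.0
```

```bash
python3 w.py wr3.png wrist
```

```text
clock 7.8 tcp [0.5047 0.1537 0.1997] unit frame mm [-24.386  -24.2408 199.6514] toolx deg 163.38470001761667 F [ 0.2387  0.3861 -0.6867] 0.0005979984284034843
wrist ridge phi [-43.4488 -39.8406 -37.6803] r 61.169339480384735 y [-42.1565  -5.8066] 666
wrist ridge phi [-8.4953 -6.3641 -2.7054] r 60.38408335801491 y [-43.1821 -35.9887] 116
wrist ridge phi [-8.6349 -8.113  -6.4406] r 58.978788858393415 y [-29.3665 -16.5684] 65
wrist ridge phi [-8.5684 -7.2324 -2.4796] r 59.99986424325091 y [-13.2734  -4.7326] 88
wrist ridge phi [-5.1516 -3.6952 -2.4227] r 60.46889412165516 y [-23.9944 -23.3307] 10
top rect in unit frame ((-3.6281661987304688, 0.8521575927734375), (183.9838104248047, 177.98988342285156), 0.04468630254268646)
wrist green 2060 -36.585593409470036
```

View pics/wr3.png

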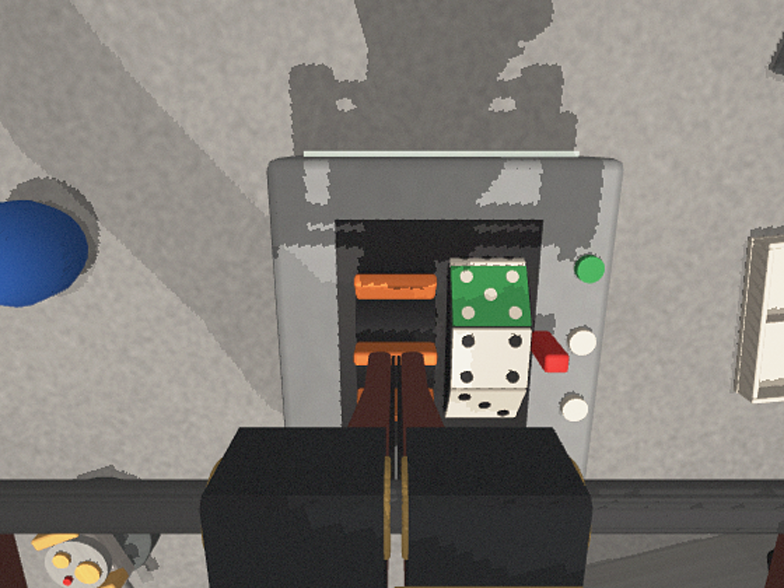

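Four dots are at the pointer and the green five is next (490,295), so one more stroke.

Emit:
jog_arm:
  series:
    - [[1, 0, 0, 0.03, 0], [1, 0, 0, 0.02, 0], [1, 0, 0, 0.015, 0], [1, 0, 0, 0.01, 0], [1, 0, 0, 0, 0], [1, -0.004, 0, 0, 0], [1, -0.004, 0, 0, 0], [1, -0.004, 0, 0, 0]]

```text
clock: 8.65
tool_pos: [0.5157, 0.1498, 0.1243]
tcp_rot: [-0.001, 0.145, 0.989, -0.0]
force: [-4.7, 1.1, 1.1]
opening: 0.001
grasp_force: 2.4
```

Emit:
jog_arm:
  series:
    - [[1, -0.004, 0, 0, 0], [1, -0.004, 0, 0, 0], [1, -0.004, 0, 0, 0], [1, -0.004, 0, 0, 0], [1, -0.004, 0, 0, 0], [1, -0.004, 0, 0, 0], [1, 0, 0, 0, 0]]

```text
clock: 9.35
tool_pos: [0.5397, 0.1426, 0.124]
tcp_rot: [-0.0, 0.145, 0.989, -0.0]
force: [-0.4, 0.7, -0.5]
opening: 0.0007
grasp_force: 0.0
```

Emit:
jog_arm:
  series:
    - [[1, 0, 0, -0.015, 0], [1, 0, 0, -0.03, 0], [1, 0.036, 0, -0.03, 0], [1, 0, 0, 0, 0], [1, 0, 0, 0, 0]]

```text
clock: 9.85
tool_pos: [0.5047, 0.1537, 0.1996]
tcp_rot: [0.0, 0.145, 0.99, 0.001]
force: [0.8, -0.6, -0.0]
opening: 0.0003
grasp_force: 0.0
```

```bash
python3 w.py wr4.png wrist; python3 m.py | grep -E "handle"
python3 - <<'E'
from h import *
q=pts(cam("scene"),"blower"); print(q[2].mean(0))
E
```

```text
clock 9.85 tcp [0.5047 0.1537 0.1996] unit frame mm [-24.3847 -24.2441 199.6482] toolx deg 163.38216601576102 F [ 0.7555 -0.6136 -0.0319] 0.00034906894728591736
wrist ridge phi [-43.3293 -39.7083 -37.6559] r 61.20375921063746 y [-42.2372  -5.7084] 673
wrist ridge phi [-8.6242 -7.5676 -3.147 ] r 60.056377095354044 y [-42.7804  -5.0589] 279
top rect in unit frame ((-4.0110015869140625, 0.8629989624023438), (178.0047607421875, 183.38763427734375), 89.91799926757812)
wrist green 2062 -2.317494830888843
[ 0.43821285 -0.07220944  0.05234304]Traceback (most recent call last):
  File "m.py", line 6, in <module>
    m=nets.trace("unit",p)[0]["pixels"]; t=m&(abs(z-.1)<.006)
      ~~~~~~~~~~~~~~~~~~~~^^^
IndexError: list index out of range
```

View pics/wr4.png

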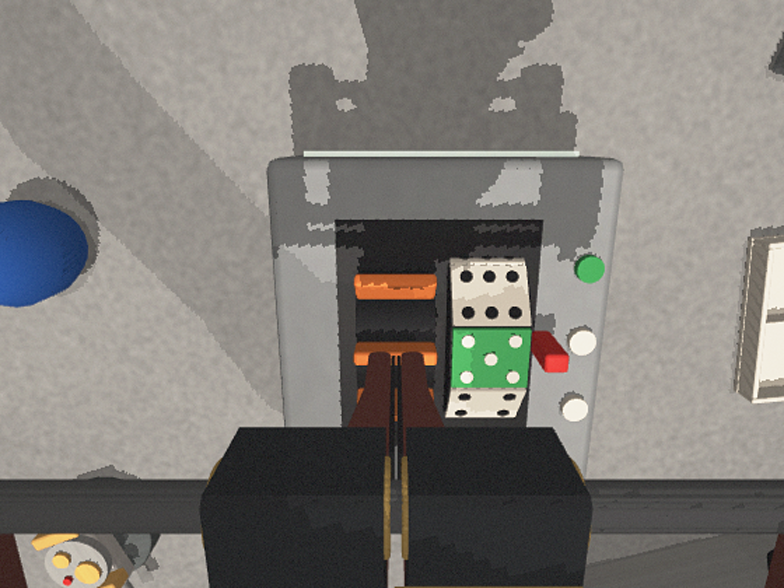

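The green five is on top at the pointer (490,358). Next is the lamp: rise, turn, and go over the handle.

Emit:
jog_arm:
  series:
    - [[-1, 0, 0, -0.04, 6.95], [-1, 0, 0, -0.04, 6.95], [-1, 0, 0, -0.04, 6.95], [-1, 0, 0, 0, 6.95]]

```text
clock: 10.5
tool_pos: [0.5074, 0.1534, 0.3238]
tcp_rot: [0.003, 0.381, 0.924, 0.003]
force: [0.2, 0.4, -1.0]
opening: 0.0291
grasp_force: 0.0
```

Emit:
jog_arm:
  series:
    - [[-1, -0.024, -0.04, 0, 0], [-1, -0.024, -0.04, 0, 0], [-1, -0.024, -0.04, 0, 0], [-1, -0.024, -0.04, 0, 0], [-1, -0.024, -0.04, 0, 0], [-1, -0.024, -0.04, 0, 0], [-1, -0.024, -0.04, 0, 0], [-1, -0.024, -0.04, 0, 0], [-1, 0, 0, 0, 0], [-1, 0, 0, 0, 0]]

```text
clock: 11.5
tool_pos: [0.4172, -0.2105, 0.3187]
tcp_rot: [-0.0, 0.38, 0.925, -0.0]
force: [-0.5, -0.8, -0.2]
opening: 0.0875
grasp_force: 0.0
```

```bash
cat > l.py <<'E'
from h import *
import sys
np.set_printoptions(precision=4,suppress=True)
s=sensors.read_state(); A=R.from_quat(np.roll(s["tcp_rot"],-1)).as_matrix()
print(s["clock"],s["tool_pos"],"toolx",np.degrees(np.arctan2(A[1,0],A[0,0])),s["force"],s["opening"])
for c in sys.argv[1:]:
    p=cam(c); V,U=np.mgrid[:420,:560]; W=world(p,U,V); im=p["img"].astype(int)
    x,y,z=np.moveaxis(W,-1,0); r,g,b=np.moveaxis(im,-1,0)
    t=(r>100)&(g<.4*r)&(b<.4*r)&(z>.255)&(z<.275)&(y<0)&(x>.3)&(x<.8)
    if t.sum()>5:
        rc=cv2.minAreaRect((W[t][:,:2]*1000).astype(np.float32)); h=np.append(np.array(rc[0])/1000,.267)
        print(c,"handle top",t.sum(),rc,"tool offset",(h-s["tool_pos"])@A)
    t=(abs(z-.216)<.006)&(np.hypot(x-.602,y+.391)<.36)&(np.hypot(x-.602,y+.391)>.18)&(y<0)
    if t.sum()>50: print(c,"head top",t.sum(),cv2.minAreaRect((W[t][:,:2]*1000).astype(np.float32)))
    m=(np.hypot(x-.651,y+.1376)<.06)&(z>.048)&(z<.075)
    if m.sum()>20: print(c,"movement",m.sum(),cv2.minAreaRect((W[m][:,:2]*1000).astype(np.float32)))
E
python3 l.py wrist scene side
```

```text
11.5 [ 0.4172 -0.2105  0.3187] toolx 135.318229187374 [-0.5212 -0.786  -0.2245] 0.08752961208230445
wrist handle top 1410 ((415.5438232421875, -207.70013427734375), (11.312690734863281, 49.293636322021484), 45.741973876953125) tool offset [0.0031 0.0009 0.0517]
wrist head top 18575 ((412.15936279296875, -204.64419555664062), (68.20103454589844, 177.4666748046875), 45.24373245239258)
wrist movement 1465 ((649.4827880859375, -136.85574340820312), (66.36257934570312, 45.54714584350586), 5.261192798614502)
scene handle top 73 ((419.0212097167969, -206.05055236816406), (14.16452407836914, 46.023380279541016), 48.0705680847168) tool offset [0.0018 0.0045 0.0517]
scene head top 1003 ((413.07952880859375, -203.13473510742188), (70.51929473876953, 179.26510620117188), 45.55399703979492)
scene movement 297 ((651.9847412109375, -135.69801330566406), (68.78014373779297, 45.21216583251953), 3.3362457752227783)
side handle top 102 ((415.765869140625, -210.96224975585938), (13.239510536193848, 45.09150695800781), 47.67241287231445) tool offset [ 0.0007 -0.0013  0.0517]
side head top 1165 ((411.21270751953125, -206.08999633789062), (69.54084777832031, 174.39210510253906), 45.681636810302734)
side movement 194 ((649.6076049804688, -141.2352752685547), (67.53279113769531, 45.55460739135742), 7.963371753692627)
```

Emit:
jog_arm:
  series:
    - [[-1, 0.0025, 0.001, 0.03, 0], [-1, 0, 0, 0.03, 0], [-1, 0, 0, 0.02, 0], [-1, 0, 0, 0.0075, 0], [1, 0, 0, 0, 0], [1, 0, 0, 0, 0], [1, 0, 0, 0, 0], [1, 0, 0, 0, 0], [1, 0, 0, 0, 0], [1, 0, 0, 0, 0]]
  grip_force: 12

```text
clock: 12.65
tool_pos: [0.4166, -0.2073, 0.2319]
tcp_rot: [0.0, 0.379, 0.926, 0.0]
force: [0.3, 0.4, 0.0]
opening: 0.0435
grasp_force: 0.0
```

```bash
python3 l.py
```

```text
12.65 [ 0.4166 -0.2073  0.2319] toolx 135.49550852250147 [0.2622 0.4369 0.0295] 0.04349972469830499
```

Emit:
jog_arm:
  series:
    - [[1, 0, 0, 0, 0], [1, 0, 0, 0, 0], [1, 0, 0, 0, 0], [1, 0, 0, 0, 0], [1, 0, 0, 0, 0], [1, 0, 0, 0, 0], [1, 0, 0, 0, 0]]

```text
clock: 13.35
tool_pos: [0.4163, -0.2073, 0.2316]
tcp_rot: [-0.0, 0.379, 0.925, -0.0]
force: [-1.3, 0.1, -0.1]
opening: 0.0118
grasp_force: 12.0
```

Emit:
jog_arm:
  series:
    - [[1, -0.0006, 0.0183, 0, 4.03], [1, -0.0006, 0.0183, 0, 4.03], [1, -0.0006, 0.0183, 0, 4.03], [1, 0, 0, 0, 0], [1, 0, 0, 0, 0]]

```text
clock: 13.85
tool_pos: [0.4593, -0.1723, 0.2316]
tcp_rot: [0.0, 0.473, 0.881, -0.0]
force: [2.4, -2.2, -1.3]
opening: 0.012
grasp_force: 12.0
```

```bash
cat >> l.py <<'E'
q=s["tool_pos"][:2]-[.601,-.3906]; print("radius",np.hypot(*q),"arm angle",np.degrees(np.arctan2(q[1],q[0])))
E
python3 l.py
```

```text
13.85 [ 0.4593 -0.1723  0.2316] toolx 123.48360577740765 [ 2.3986 -2.2055 -1.2905] 0.011979539574234447
radius 0.2602098543719127 arm angle 122.98722300554637
```

Emit:
jog_arm:
  series:
    - [[1, -0.0006, 0.0183, 0, 4.03], [1, -0.0006, 0.0183, 0, 4.03], [1, -0.0006, 0.0183, 0, 4.03], [1, -0.0006, 0.0183, 0, 4.03], [1, -0.0006, 0.0183, 0, 4.03], [1, 0, 0, 0, 0]]

```text
clock: 14.45
tool_pos: [0.5438, -0.1366, 0.2316]
tcp_rot: [0.001, 0.621, 0.784, -0.0]
force: [2.9, -1.8, 0.6]
opening: 0.0121
grasp_force: 12.0
```

Emit:
jog_arm:
  series:
    - [[1, -0.0006, 0.0183, 0, 4.03], [1, -0.0006, 0.0183, 0, 4.03], [1, -0.0006, 0.0183, 0, 4.03], [1, -0.0006, 0.0183, 0, 4.03], [1, 0, 0, 0, 0], [1, 0, 0, 0, 0]]

```text
clock: 15.05
tool_pos: [0.6145, -0.1305, 0.2316]
tcp_rot: [0.0, 0.724, 0.689, -0.0]
force: [0.6, -3.6, -1.4]
opening: 0.0119
grasp_force: 12.0
```

```bash
python3 l.py
```

```text
15.05 [ 0.6145 -0.1305  0.2316] toolx 87.16036690417657 [ 0.5754 -3.6461 -1.3671] 0.011865469961114025
radius 0.2604787345183432 arm angle 87.01848399383069
```

Emit:
jog_arm:
  series:
    - [[1, -0.0007, 0.018, 0, 4.0], [1, -0.0007, 0.0181, 0, 4.0], [1, 0, 0, 0, 0], [1, 0, 0, 0, 0], [1, 0, 0, 0, 0]]

```text
clock: 15.55
tool_pos: [0.6499, -0.1346, 0.2316]
tcp_rot: [0.0, 0.771, 0.637, -0.0]
force: [1.2, -4.5, -2.3]
opening: 0.012
grasp_force: 12.0
```

```bash
python3 l.py
```

```text
15.55 [ 0.6499 -0.1346  0.2316] toolx 79.1600711476642 [ 1.21   -4.4998 -2.3361] 0.011951407628838432
radius 0.2606054977464444 arm angle 79.18563567843351
```

Head at 79.2° against a target of 79.0°. Now release, lift and check.

Emit:
jog_arm:
  series:
    - [[-1, 0, 0, 0, 0], [-1, 0, 0, 0, 0], [-1, 0, 0, 0, 0], [-1, 0, 0, 0, 0], [-1, 0, 0, 0, 0], [-1, 0, 0, -0.02, 0], [-1, 0, 0, -0.04, 0], [-1, 0, 0, -0.04, 0], [-1, 0, 0, 0, 0], [-1, 0, 0, 0, 0]]

```text
clock: 16.55
tool_pos: [0.6511, -0.1337, 0.3324]
tcp_rot: [0.001, 0.771, 0.637, 0.001]
force: [-0.3, 0.6, 0.1]
opening: 0.0869
grasp_force: 0.0
```

```bash
python3 l.py wrist scene side; python3 w.py - scene
python3 - <<'E'
from h import *
a=[cam("scene"),cam("side")]
for p in a: print([ (h["uv"],round(h["conf"],2)) for h in nets.recognise("holder_mid",p)[:2]])
cv2.imwrite("pics/fin.png",np.vstack([a[0]["img"][80:380],a[1]["img"][120:400]])[...,::-1])
E
```

```text
16.55 [ 0.6511 -0.1337  0.3324] toolx 79.14623735090909 [-0.2538  0.6488  0.0873] 0.08690686074559034
wrist handle top 1258 ((650.239501953125, -134.09194946289062), (48.736122131347656, 11.267803192138672), 79.48297882080078) tool offset [-0.0005 -0.0009  0.0654]
wrist head top 16696 ((651.4189453125, -130.02474975585938), (177.19175720214844, 67.42694091796875), 79.22029876708984)
scene handle top 88 ((652.6301879882812, -132.92630004882812), (46.05744934082031, 11.31470775604248), 76.30286407470703) tool offset [0.0011 0.0012 0.0654]
scene head top 1402 ((652.590576171875, -129.60153198242188), (178.71546936035156, 69.60186004638672), 80.26600646972656)
scene movement 290 ((651.3898315429688, -135.81735229492188), (67.97913360595703, 46.04252243041992), 4.155569076538086)
side handle top 58 ((648.094482421875, -139.08419799804688), (47.374847412109375, 8.893902778625488), 78.7310562133789) tool offset [-0.0058 -0.0021  0.0654]
side head top 723 ((651.0106201171875, -129.647216796875), (174.4879150390625, 65.94778442382812), 79.46444702148438)
side movement 206 ((649.3905029296875, -139.84521484375), (46.634437561035156, 67.06547546386719), 89.28462982177734)
radius 0.2616985421498396 arm angle 78.96226272434322
clock 16.7 tcp [ 0.6503 -0.1332  0.3301] unit frame mm [ 197.1147 -257.594   330.1278] toolx deg 79.15330988445729 F [-0.2841  0.6134  1.27  ] 0.08781388049684577
scene ridge phi [-57.3975 -38.9964 -34.5819] r 59.268359938296925 y [-41.7297  -5.5701] 49
scene ridge phi [-7.9262 -4.1925 -0.9526] r 60.1878964766523 y [-41.8395  -5.7692] 46
scene ridge phi [27.7134 30.9798 34.0734] r 60.36128691958889 y [-42.3039  -5.5677] 37
scene green 123 -0.6014072407522341
[([324.1, 239.9], 0.55)]
[([342.0, 269.0], 0.57), ([266.3, 216.5], 0.43)]
```

View pics/fin.png

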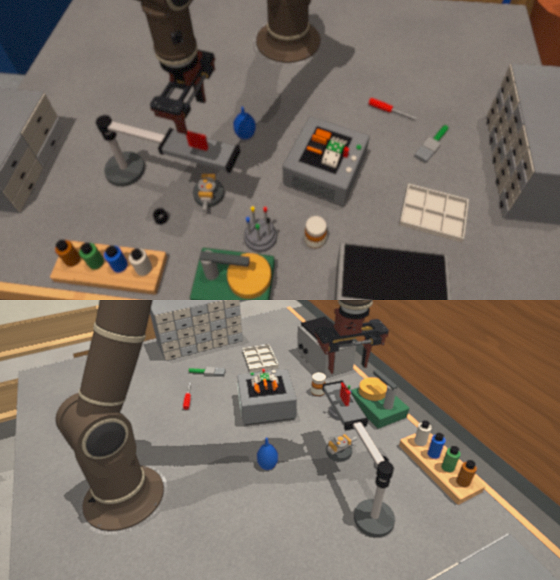

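The head is centred over the holder: handle at (0.650, −0.135) and movement at (0.650, −0.138). Both views show the five still on top, everything else in place, and the gripper clear of the lamp.

```bash
python3 -c "
from cell import job; print(job.hand_in())"
```

```text
the job is handed in; nothing more can be done
None
```

Job handed in: the thumbwheel rests with the green five at the pointer after three single clicks, the lamp head hangs within about 3 mm of the movement's centre by camera, and nothing else on the bench appears moved.

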